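Close the spice caddy's lids with one fingertip stroke

TASK

The five blue lids of the curved wooden spice caddy have been left open. Run the fingertips along the row of lids in one gentle stroke from its left end to its right end as the robot sees it (so from each lid's hinge towards its free edge), without lifting off on the way, so that each lid folds down shut in turn. Leave the caddy standing where it is, do not lift or shove it, and leave the cup, glass, spoon and shaker alone.

Things in the scene. Friction and masses are not known exactly. Their poses are not given: they have to be found in the camera images.
- caddy: loose spice caddy, about 2 kg, light wood on a dark iron base, five compartments along a gentle arc (row radius 240 mm, lids 37 mm apart, about 200 mm long, 46 mm wide across the row; box walls 45 mm high, closed lids' upper faces 49 mm high). Origin on its underside below the middle lid; x points across the row to the outer (convex) side, away from the robot, y along the row to the left end, z up. Turned up to 40 degrees either way
- spot1 (a point): point on the caddy: middle of the upper face of lid 1 when that lid is shut (counted from the left end), 49 mm above the caddy's underside; each lid reaches 16 mm either way along the row and 23 mm either way across it; the point's axes are the caddy's
- lid1 (a joint): angle of blue lid 1 (32 x 46 mm, 4 mm thick) in rad: 0 shut, greater when open. Hinged across the row on its left side, its free edge to the right; a light hinge (0.006 N m of friction) that stays at the angle where it is left, so a fingertip passing 1 to 4 mm over the shut height from left to right folds it down, from right to left opens it
- spot2 (a point): point on the caddy: middle of the upper face of lid 2 when that lid is shut (counted from the left end), 49 mm above the caddy's underside; each lid reaches 16 mm either way along the row and 23 mm either way across it; the point's axes are the caddy's
- lid2 (a joint): angle of blue lid 2 (32 x 46 mm, 4 mm thick) in rad: 0 shut, greater when open. Hinged across the row on its left side, its free edge to the right; a light hinge (0.006 N m of friction) that stays at the angle where it is left, so a fingertip passing 1 to 4 mm over the shut height from left to right folds it down, from right to left opens it
- spot3 (a point): point on the caddy: middle of the upper face of lid 3 when that lid is shut (counted from the left end), 49 mm above the caddy's underside; each lid reaches 16 mm either way along the row and 23 mm either way across it; the point's axes are the caddy's
- lid3 (a joint): angle of blue lid 3 (32 x 46 mm, 4 mm thick) in rad: 0 shut, greater when open. Hinged across the row on its left side, its free edge to the right; a light hinge (0.006 N m of friction) that stays at the angle where it is left, so a fingertip passing 1 to 4 mm over the shut height from left to right folds it down, from right to left opens it
- spot4 (a point): point on the caddy: middle of the upper face of lid 4 when that lid is shut (counted from the left end), 49 mm above the caddy's underside; each lid reaches 16 mm either way along the row and 23 mm either way across it; the point's axes are the caddy's
- lid4 (a joint): angle of blue lid 4 (32 x 46 mm, 4 mm thick) in rad: 0 shut, greater when open. Hinged across the row on its left side, its free edge to the right; a light hinge (0.006 N m of friction) that stays at the angle where it is left, so a fingertip passing 1 to 4 mm over the shut height from left to right folds it down, from right to left opens it
- spot5 (a point): point on the caddy: middle of the upper face of lid 5 when that lid is shut (counted from the left end), 49 mm above the caddy's underside; each lid reaches 16 mm either way along the row and 23 mm either way across it; the point's axes are the caddy's
- lid5 (a joint): angle of blue lid 5 (32 x 46 mm, 4 mm thick) in rad: 0 shut, greater when open. Hinged across the row on its left side, its free edge to the right; a light hinge (0.006 N m of friction) that stays at the angle where it is left, so a fingertip passing 1 to 4 mm over the shut height from left to right folds it down, from right to left opens it
- mug: white cup with handle, 63 x 88 x 52 mm, loose bystander; origin at its underside's centre
- glass: clear tumbler, 51 mm across, 58 mm high, loose bystander; origin at its underside's centre
- spoon: steel teaspoon lying flat, 131 x 27 x 13 mm, loose bystander; origin at its underside's centre
- mill: salt and pepper shaker, 44 mm across, 90 mm high, loose bystander; origin at its underside's centre

How it is judged:
On the way, in this order (a step that is already met when the one before it is completed fails the run):
1. lid 1 is folded shut (less than 0.18 rad) by the stroke (value of joint lid1 below 0.18 rad), for 0.04 s.
2. lid 2 is folded shut (less than 0.18 rad) by the stroke (value of joint lid2 below 0.18 rad), for 0.04 s.
3. lid 3 is folded shut (less than 0.18 rad) by the stroke (value of joint lid3 below 0.18 rad), for 0.04 s.
4. lid 4 is folded shut (less than 0.18 rad) by the stroke (value of joint lid4 below 0.18 rad), for 0.04 s.
5. lid 5 is folded shut (less than 0.18 rad) by the stroke (value of joint lid5 below 0.18 rad), for 0.04 s.
At the end, for the whole second after the job is handed in: All five lids are shut to within 0.18 rad (free edge within 6 mm of the box), the caddy stands level, at rest and within 30 mm of its starting place, and the cup, glass, spoon and shaker are within 30 mm of theirs (value of joint each of lid1, lid2, lid3, lid4, lid5 below 0.18 rad and angle between caddy's own z axis and vertical below 0.05 rad and height (world z) of caddy below 0.01 m and distance of each of caddy, mug, glass, spoon, mill from where it was at the start of the episode below 0.03 m and linear speed of caddy below 0.02 m/s); the robot touches nothing.
It fails at once if the stroke is broken off: between shutting lid 1 and lid 5 the fingertips rise about 45 mm clear of the shut lids (value of joint lid1 below 0.18 rad and value of joint lid5 above 0.18 rad and z of the grasp point in the frame of caddy above 0.115 m).
It fails at once if the fingers press on the caddy or its lids with more than 30 N (contact force between the fingers and caddy above 30 N).
It fails at once if the caddy is lifted more than 12 mm, tipped more than 0.2 rad or pushed more than 30 mm from its place (height (world z) of caddy above 0.012 m or angle between caddy's own z axis and vertical above 0.2 rad or distance of caddy from where it was at the start of the episode above 0.03 m).
It fails at once if the cup, glass, spoon or shaker is moved more than 30 mm (distance of any of mug, glass, spoon, mill from where it was at the start of the episode above 0.03 m).
It also fails if it takes over 45 s, if anything falls off the work surface, if the arm or the gripper's body presses on something with over 40 N, if the wrist force passes 120 N, or if a joint passes its speed limit or range.

ROBOT

A 6-joint arm with a two-finger parallel gripper is mounted at the origin on a cart in front of the work surface, level with it; the furniture and walls round the work are solid. World frame = base frame: x ahead of the robot, y to its left, z up, the work surface at z = 0. Lengths are in m, angles in rad, forces in N, time in s.
With the tool pointing down it reaches from about 0.375 to 0.975 m from the base axis. Payload 3.8 kg.
Tool frame: the origin (TCP) lies between the finger pads; the fingertips stand 17 mm ahead of it and the grasp point (between the pads) lies 2 mm behind it; z points along the fingers, y is the line along which they close (so a half turn about z gives the same grasp; the last joint's range is limited). The gripper opens to 85 mm and grips with 20 to 120 N. Pads are 22 mm wide; open, the fingers measure 114 mm over their backs; the gripper's body (76 mm by 85 mm) begins 54 mm behind the grasp point. The pads swing forward as they close: fully open they stand 13 mm farther back than shut.
Start: joints at [-1.167, 0.264, 1.604, -0, 1.274, -0.037], TCP at [0.288, -0.61, 0.248] pointing down, gripper open.
Joint ranges: [-2.63, 2.63], [-0.94, 2.18], [0.31, 2.57], [-1.31, 4.45], [0, 2.66], [-2.55, 2.55]. Speed limits (rad/s): [2.57, 2.57, 3.14, 3.14, 3.14, 3.14].

INTERFACE

Orientations are given as a rotation vector (axis times angle).
In Python, from workcell import bot gives the robot as it stands.
- The arm moves only by the tool play_rows, never from a script. Its argument "steps" is one flat list of numbers, 4 for each row, row after row: the shift along the tool's x, y, z in m, then the turn about the tool's z in rad. A call has 1 to 10 rows; each row is the pose to reach, as a shift and turn from the pose commanded when the call began, along the tool's axes at that moment; what a row does not reach only later rows make up. A row lasts 1/8 s, in which the tool goes at most 62.5 mm and 10.7 degrees, less where a joint would pass 70% of its speed; a pose out of reach is approached as far as the arm can. A call with a gripper value outside its range is refused whole. "jaw" is the closure in counts, from 0 (fully open) to 255 (shut), set as the call begins (left out, the last holds). The fingers move at their own pace and stop on an object; "grip_force" is the grip in N (left out, the last holds). Time passes only in rows, so rows that repeat a pose let the fingers close. It gives the time, the measured TCP pose, the force, the opening and the grip force at its end, in the units of the state.
- bot.read_state(): the state, without advancing time (a new reading comes with each control period).
- bot.read_camera(name): name is "side" or "top"; returns a dict with "pixels" (420x560x3 uint8, blue, green, red), "mtx" (3x3 intrinsics, pixels), "R" (3x3) and "t" (3): a world point X has camera coordinates R X + t. Camera axes: x right, y down, z forward; pixel columns grow to the right and rows downward; lengths in m; the calibration is good to about 2 mm. A picture is of the moment at which its call begins. There is no depth.
- bot.finish_job(): hands the job in; it is judged then, once.
The state is a dict: "time": time; "q": joint angles; "joint_vel": joint speeds; "joint_torque": joint torques, N m; "tool_pos": TCP position; "tcp_rot": TCP orientation; "wrist_force": force on the tool from outside, world axes, zero at the start; "torque": the same for the moment, N m; "width": opening from 0.0 (shut) to 1.0 (fully open); "grip_force": force on a finger pad.
Only numpy, scipy, OpenCV 4.12 (cv2) and the standard library are available. Lean on these libraries where they do the work, as an engineer would, in place of code of your own. Each camera call takes 0.05 s, during which the arm holds its last target. There are 200 camera calls.

## Working session

There is one attempt and no reset: what is moved stays moved. The work goes in short steps, Python scripts to look and compute and a tool call to move; the robot and the scene stay as the last step left them, time stands still between calls to the robot, and variables do not carry over. Pictures are saved under pics/ and viewed, at most 10 in all, crops included, and the job is handed in when it is done.

Besides the shell and the picture viewer there is one more tool, called after ">>>" by a JSON object that holds its "method" and its "body". play_rows: Moves the arm, as the interface text tells. Its arguments: {"type":"object","properties":{"steps":{"type":"array"},"jaw":{"type":"number"},"grip_force":{"type":"number"}},"required":["steps"]}

```bash
mkdir -p pics
python3 - <<'E'
from workcell import bot
import cv2,numpy as np
s=bot.read_state();print({k:np.round(v,3).tolist() for k,v in s.items()})
for n in("top","side"):
    c=bot.read_camera(n);cv2.imwrite(f"pics/{n}0.png",c["pixels"]);np.savez(f"{n}0.npz",**c)
    print(n,c["mtx"].round(1).tolist(),c["R"].round(3).tolist(),c["t"].round(3).tolist(),(-c["R"].T@c["t"]).round(3))
E
```

```text
{'time': 0.0, 'q': [-1.167, 0.265, 1.605, 0.0, 1.274, -0.037], 'joint_vel': [-0.0, 0.001, -0.002, 0.0, -0.001, 0.001], 'joint_torque': [0.002, -51.512, -36.731, 0.0, 0.013, 0.0], 'tool_pos': [0.288, -0.61, 0.247], 'tcp_rot': [-3.063, -0.686, 0.001], 'wrist_force': [-0.174, 0.02, 0.108], 'torque': [-0.007, -0.006, -0.042], 'grip_force': 0.0, 'width': 1.002}
top [[444.6, 0.0, 276.7], [0.0, 444.6, 205.3], [0.0, 0.0, 1.0]] [[-0.007, -1.0, -0.016], [-0.986, 0.009, -0.166], [0.167, 0.014, -0.986]] [0.026, 0.552, 0.836] [0.406 0.009 0.916]
side [[505.5, 0.0, 269.4], [0.0, 505.5, 207.8], [0.0, 0.0, 1.0]] [[-0.936, -0.35, -0.019], [-0.175, 0.514, -0.84], [0.304, -0.783, -0.543]] [0.542, 0.135, 0.828] [0.279 0.769 0.573]
```

View pics/top0.png

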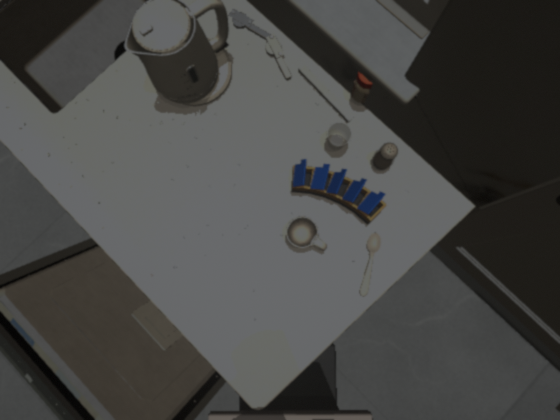

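View pics/side0.png

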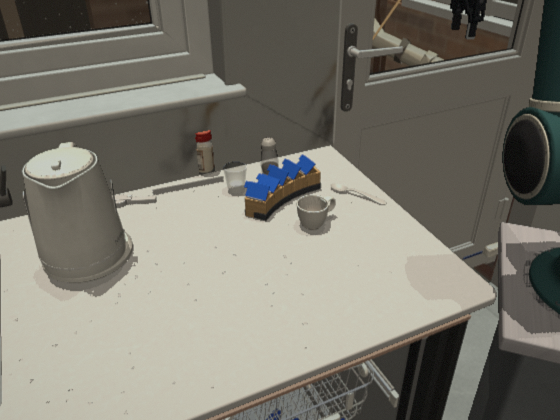

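The top view shows the caddy around (338,190), with the glass (338,135) and mill (386,152) behind it and the cup (302,233) and spoon (370,260) in front. Next I'll enlarge it.

Run:
```python
import cv2,numpy as np
a=cv2.imread("pics/top0.png")[150:230,280:395]; b=cv2.imread("pics/side0.png")[145:225,237:332]
f=lambda i,k:cv2.convertScaleAbs(cv2.resize(i,None,fx=k,fy=k,interpolation=cv2.INTER_CUBIC),alpha=1.6)
A=f(a,6.5);B=f(b,8)
cv2.imwrite("pics/topc.png",A);cv2.imwrite("pics/sidec.png",B);print(A.shape,B.shape)
```

```text
(520, 748, 3) (640, 760, 3)
```

View pics/topc.png

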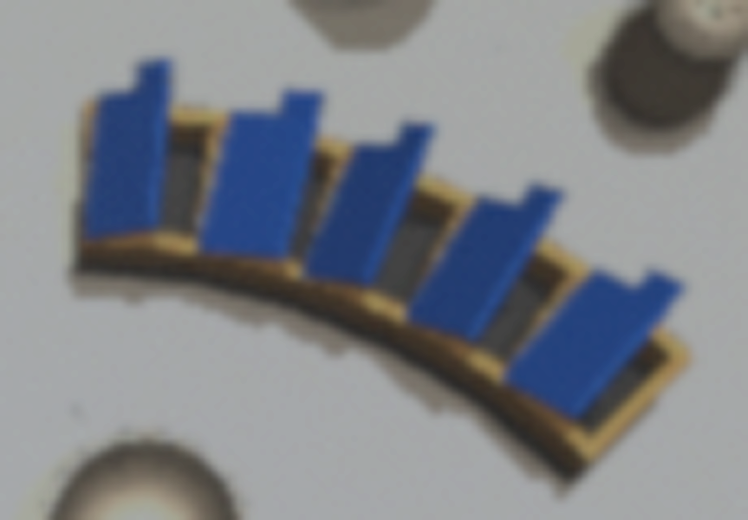

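View pics/sidec.png

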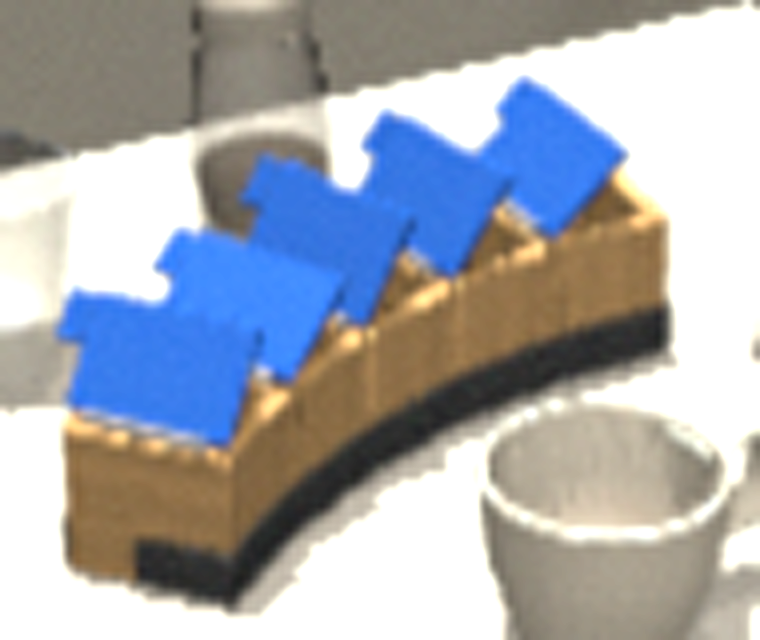

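The lids stand roughly 45–65° open, with their hinges on the left edges, and each has a small tab on the outer side. I'll fit the pose from the hinge ends picked in both views.

```bash
cat > h.py <<'E'
import numpy as np
from scipy.optimize import least_squares
top=np.load("top0.npz");side=np.load("side0.npz")
def proj(c,X):
    p=(c["R"]@np.atleast_2d(X).T).T+c["t"];p=p@c["mtx"].T;return p[:,:2]/p[:,2:]
def local(i,u,v,z):  # lid i=1..5, u outward, v leftwards in lid frame
    a=(3-i)*37/240; return np.array([(0.24+u)*np.cos(a)-v*np.sin(a)-0.24,(0.24+u)*np.sin(a)+v*np.cos(a),z])
def world(p,L):
    x,y,t=p[:3];L=np.atleast_2d(L);c,s=np.cos(t),np.sin(t)
    return np.c_[x+c*L[:,0]-s*L[:,1],y+s*L[:,0]+c*L[:,1],L[:,2]]
E
cat > fit.py <<'E'
from h import *
T=np.array([[100,95],[85,238],[230,110],[200,250],[357,145],[305,275],[480,195],[410,318],[595,270],[508,382]])/6.5+[280,150]
S=np.array([[75,412],[230,445],[290,380],[360,322],[450,275],[550,235]])/8+[237,145]
HT=[local(i,u,.016,.047) for i in range(1,6) for u in(.023,-.023)]
HS=[HT[0]]+HT[1::2]
def r(p,t=True,s=True):
    o=[]
    if t:o.append(proj(top,world(p,HT))-T)
    if s:o.append(proj(side,world(p,HS))-S)
    return np.vstack(o).ravel()
for a in((1,0),(0,1),(1,1)):
    f=least_squares(r,[.6,-.13,-.3],args=a);print(f.x.round(4),f.fun.reshape(-1,2).round(1).tolist())
p=f.x;np.save("pose.npy",p)
for i in range(1,6):print(i,world(p,local(i,0,0,.049)).round(4))
# unknown things: base points
def ray(c,u,v,z):
    d=c["R"].T@np.linalg.inv(c["mtx"])@[u,v,1];o=-c["R"].T@c["t"];return (o+d*(z-o[2])/d[2]).round(3)
print("glass rim",ray(top,339,133,.058),"mill top",ray(top,389,149,.09),"mug rim",ray(top,302,232,.052),"spoon",ray(top,374,240,.01),ray(top,365,292,.005))
E
python3 fit.py
```

```text
[ 0.5917 -0.1016 -0.4126] [[0.3, 0.1], [0.6, 0.4], [0.4, -0.0], [-0.4, 0.2], [0.5, -0.3], [-0.2, 0.4], [0.4, 0.1], [-0.7, 0.4], [0.2, -0.7], [-1.1, -0.6]]
[ 0.5927 -0.101  -0.3913] [[-0.9, -0.6], [0.5, 0.1], [0.3, 0.1], [0.6, 0.3], [0.0, 0.1], [-0.5, 0.0]]
[ 0.5919 -0.1015 -0.4085] [[0.2, 0.2], [0.5, 0.5], [0.3, -0.0], [-0.4, 0.2], [0.4, -0.4], [-0.2, 0.4], [0.3, -0.1], [-0.6, 0.3], [0.1, -0.9], [-1.1, -0.8], [-1.0, -1.0], [0.2, -0.0], [0.2, 0.0], [0.8, 0.3], [0.4, 0.1], [0.1, 0.2]]
1 [[ 0.6105 -0.0301  0.049 ]]
2 [[ 0.6039 -0.0665  0.049 ]]
3 [[ 0.5919 -0.1015  0.049 ]]
4 [[ 0.5747 -0.1342  0.049 ]]
5 [[ 0.5526 -0.1638  0.049 ]]
glass rim [ 0.697 -0.104  0.058] mill top [ 0.653 -0.195  0.09 ] mug rim [ 0.499 -0.027  0.052] spoon [ 0.486 -0.175  0.01 ] [ 0.382 -0.153  0.005]
```

Both views agree: caddy at (0.592, -0.1015), yaw about -0.41. I'll shut the jaws and travel high to the caddy's left side, turning so that tool x runs along the row.

>>> {"method": "play_rows", "body": {"steps": [0.046,-0.04,0,-0.072,0.092,-0.08,0,-0.144,0.138,-0.12,0,-0.216,0.184,-0.16,0,-0.288,0.23,-0.2,0,-0.36,0.276,-0.24,0,-0.432,0.322,-0.28,0,-0.504,0.368,-0.32,0,-0.576,0.414,-0.36,0,-0.648,0.46,-0.4,0,-0.72], "jaw": 255, "grip_force": 20}}

```text
time: 1.35
tool_pos: [0.5336, -0.0505, 0.248]
tcp_rot: [2.625, 1.726, -0.0]
wrist_force: [1.3, -0.6, -0.9]
width: -0.001
grip_force: 0.0
```

```bash
cat > st.py <<'E'
from workcell import bot
import numpy as np, sys
from scipy.spatial.transform import Rotation as Ro
s=bot.read_state();R=Ro.from_rotvec(s["tcp_rot"]).as_matrix()
print(round(s["time"],3),"pos",np.round(s["tool_pos"],4),"x yaw",np.arctan2(R[1,0],R[0,0]).round(3),"z",R[:,2].round(3),"F",np.round(s["wrist_force"],2),"w",s["width"])
for a in sys.argv[1:]:
    g=np.array(eval(a));print(g,(R.T@(g-s["tool_pos"])).round(4))
E
python3 st.py "[.6,.08,.1]"
```

```text
1.35 pos [ 0.5336 -0.0505  0.248 ] x yaw 1.163 z [-0. -0. -1.] F [ 1.26 -0.57 -0.86] w -0.0007881540748112992
[0.6  0.08 0.1 ] [0.1461 0.0093 0.148 ]
```

>>> {"method": "play_rows", "body": {"steps": [0.05,0.003,0,0,0.1,0.006,0,0,0.146,0.009,0.03,0,0.146,0.009,0.07,0,0.146,0.009,0.11,0,0.146,0.009,0.15,0,0.146,0.009,0.18,0,0.146,0.009,0.19,0,0.146,0.009,0.198,0,0.146,0.009,0.198,0]}}

```text
time: 2.6
tool_pos: [0.6003, 0.0779, 0.0508]
tcp_rot: [2.627, 1.722, 0.001]
wrist_force: [0.3, -1.0, 0.8]
width: -0.001
grip_force: 0.0
```

```bash
python3 st.py
python3 - <<'E'
from workcell import bot
import cv2,numpy as np
from h import proj,side
c=bot.read_camera("side");s=bot.read_state();p=s["tool_pos"]
for z in(.017,.030): print(z,proj(side,[p[0],p[1],p[2]-z]).round(1))
u,v=proj(side,p)[0].astype(int)
i=c["pixels"][v-60:v+60,u-75:u+75];print(u-75,v-60)
cv2.imwrite("pics/tip.png",cv2.convertScaleAbs(cv2.resize(i,None,fx=5,fy=5,interpolation=cv2.INTER_CUBIC),alpha=1.6))
E
```

```text
2.6 pos [0.6003 0.0779 0.0508] x yaw 1.161 z [ 0.001  0.    -1.   ] F [ 0.3  -1.01  0.82] w -0.0010212556723241694
0.017 [[242.9 229.9]]
0.03 [[243.3 235.6]]
167 162
```

View pics/tip.png

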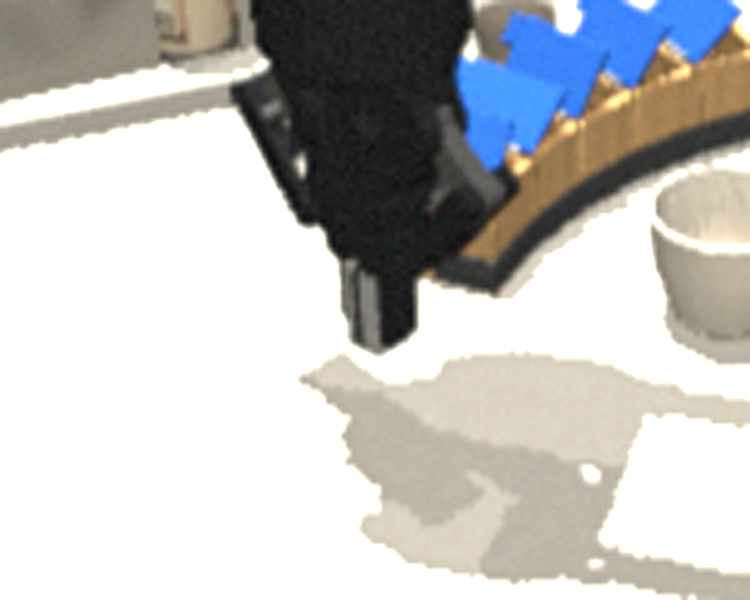

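The tip bottom shows at about (242.6, 231), which fits 17 mm ahead of the TCP. I'll print the stroke rows along the arc, with the tips 2.5 mm above the shut height.

```bash
cat > plan.py <<'E'
import sys
from h import *
from workcell import bot
from scipy.spatial.transform import Rotation as Ro
p=np.load("pose.npy");st=bot.read_state()
def pose(s,z=.0685):
    f=s/.24;return world(p,[.24*np.cos(f)-.24,.24*np.sin(f),z])[0],p[2]+np.pi/2+f
R=Ro.from_rotvec(st["tcp_rot"]).as_matrix();yaw=np.arctan2(R[1,0],R[0,0])
print("now",np.round(st["tool_pos"],4),yaw.round(3),"s lead",end=" ")
x,y=st["tool_pos"][:2]-p[:2];c,sn=np.cos(p[2]),np.sin(p[2]);lx,ly=c*x+sn*y+.24,-sn*x+c*y
print("s",(.24*np.arctan2(ly,lx)).round(4),"u",(np.hypot(lx,ly)-.24).round(4))
for s in np.linspace(float(sys.argv[1]),float(sys.argv[2]),int(sys.argv[3])):
    g,w=pose(s);print(s.round(3),(R.T@(g-st["tool_pos"])).round(4),(yaw-w).round(3))
E
python3 plan.py .124 .124 1
```

```text
now [0.6007 0.0779 0.0513] 1.161 s lead s 0.1825 u 0.004
0.124 [-0.0495  0.032  -0.0172] -0.518
```

>>> {"method": "play_rows", "body": {"steps": [0,0,-0.01,-0.1,0,0,-0.017,-0.2,-0.01,0.006,-0.017,-0.3,-0.02,0.013,-0.017,-0.4,-0.03,0.02,-0.017,-0.5,-0.04,0.026,-0.017,-0.518,-0.0495,0.032,-0.017,-0.518,-0.0495,0.032,-0.017,-0.518]}}

```text
time: 3.65
tool_pos: [0.6098, 0.0189, 0.0677]
tcp_rot: [2.1, 2.335, 0.001]
wrist_force: [-0.2, 0.4, -0.3]
width: 0.004
grip_force: 0.0
```

```bash
python3 st.py; python3 plan.py .119 .074 10
```

```text
3.65 pos [0.6098 0.0189 0.0677] x yaw 1.677 z [ 0.001 -0.    -1.   ] F [-0.23  0.37 -0.31] w 0.0043729584959446245
now [0.6098 0.0189 0.0677] 1.677 s lead s 0.1232 u -0.0005
0.119 [-0.0042  0.0005 -0.0008] 0.019
0.114 [-0.0092  0.0004 -0.0008] 0.039
0.109 [-0.0142  0.0001 -0.0008] 0.06
0.104 [-0.0192 -0.0002 -0.0008] 0.081
0.099 [-0.0241 -0.0007 -0.0008] 0.102
0.094 [-0.0291 -0.0013 -0.0008] 0.123
0.089 [-0.0341 -0.0019 -0.0008] 0.144
0.084 [-0.039  -0.0027 -0.0008] 0.164
0.079 [-0.0439 -0.0036 -0.0008] 0.185
0.074 [-0.0488 -0.0045 -0.0008] 0.206
```

>>> {"method": "play_rows", "body": {"steps": [-0.004,0.0005,-0.0015,0.02,-0.009,0.0004,-0.0015,0.04,-0.014,0.0001,-0.0015,0.06,-0.019,-0.0002,-0.0015,0.08,-0.024,-0.0007,-0.0015,0.1,-0.029,-0.0013,-0.0015,0.12,-0.034,-0.0019,-0.0015,0.14,-0.039,-0.0027,-0.0015,0.16,-0.044,-0.0036,-0.0015,0.18,-0.049,-0.0045,-0.0015,0.206]}}

```text
time: 4.9
tool_pos: [0.6102, -0.0299, 0.0688]
tcp_rot: [2.329, 2.108, -0.0]
wrist_force: [-0.4, 1.3, -0.1]
width: -0.001
grip_force: 0.1
```

```bash
python3 st.py; python3 plan.py .069 .024 10
python3 - <<'E'
from workcell import bot
import cv2
c=bot.read_camera("side")["pixels"][110:230,210:360]
cv2.imwrite("pics/s1.png",cv2.convertScaleAbs(cv2.resize(c,None,fx=5,fy=5,interpolation=cv2.INTER_CUBIC),alpha=1.6))
E
```

```text
4.9 pos [ 0.6102 -0.0299  0.0688] x yaw 1.471 z [-0. -0. -1.] F [-0.41  1.34 -0.07] w -0.0010457876792078317
now [ 0.6102 -0.0299  0.0688] 1.471 s lead s 0.0742 u -0.0003
0.069 [-0.0052  0.0002  0.0003] 0.021
0.064 [-0.0102  0.0001  0.0003] 0.042
0.059 [-0.0152 -0.0002  0.0003] 0.063
0.054 [-0.0202 -0.0005  0.0003] 0.084
0.049 [-0.0252 -0.001   0.0003] 0.105
0.044 [-0.0302 -0.0016  0.0003] 0.125
0.039 [-0.0351 -0.0023  0.0003] 0.146
0.034 [-0.0401 -0.003   0.0003] 0.167
0.029 [-0.045  -0.0039  0.0003] 0.188
0.024 [-0.0499 -0.0049  0.0003] 0.209
```

View pics/s1.png

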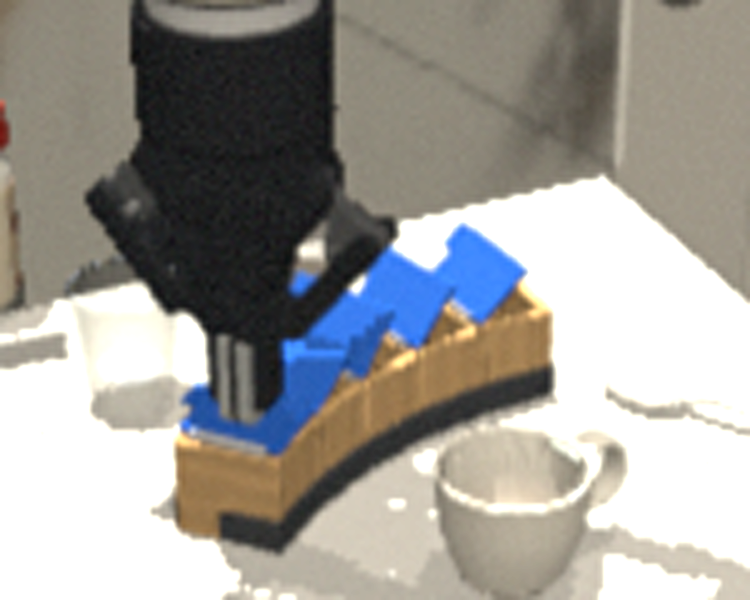

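The fingertips (crop (240,410)) stand on lid 1, which is folded flat. The caddy hasn't moved and forces are tiny, so I'll continue.

>>> {"method": "play_rows", "body": {"steps": [-0.005,0.0002,0,0.02,-0.01,0.0001,0,0.04,-0.015,-0.0002,0,0.06,-0.02,-0.0005,0,0.08,-0.025,-0.001,0,0.1,-0.03,-0.0016,0,0.125,-0.035,-0.0023,0,0.146,-0.04,-0.003,0,0.167,-0.045,-0.0039,0,0.188,-0.05,-0.0049,0,0.209]}}

```text
time: 6.2
tool_pos: [0.6004, -0.079, 0.0688]
tcp_rot: [-2.536, -1.854, -0.0]
wrist_force: [-0.3, 0.6, -0.2]
width: 0.001
grip_force: 0.4
```

```bash
python3 st.py; python3 plan.py .019 -.026 10
```

```text
6.2 pos [ 0.6004 -0.079   0.0688] x yaw 1.262 z [ 0.  0. -1.] F [-0.34  0.61 -0.24] w 0.0012249398129088654
now [ 0.6004 -0.079   0.0688] 1.262 s lead s 0.024 u 0.0001
0.019 [-0.005  -0.0001  0.0003] 0.021
0.014 [-0.01   -0.0003  0.0003] 0.042
0.009 [-0.015  -0.0005  0.0003] 0.062
0.004 [-0.02   -0.0009  0.0003] 0.083
-0.001 [-0.025  -0.0014  0.0003] 0.104
-0.006 [-0.0299 -0.0019  0.0003] 0.125
-0.011 [-0.0349 -0.0026  0.0003] 0.146
-0.016 [-0.0398 -0.0034  0.0003] 0.167
-0.021 [-0.0448 -0.0043  0.0003] 0.187
-0.026 [-0.0497 -0.0052  0.0003] 0.208
```

>>> {"method": "play_rows", "body": {"steps": [-0.005,-0.0001,0,0.02,-0.01,-0.0003,0,0.04,-0.015,-0.0005,0,0.06,-0.02,-0.0009,0,0.08,-0.025,-0.0014,0,0.104,-0.03,-0.0019,0,0.125,-0.035,-0.0026,0,0.146,-0.04,-0.0034,0,0.167,-0.045,-0.0043,0,0.188,-0.05,-0.0052,0,0.208]}}

```text
time: 7.45
tool_pos: [0.5803, -0.1252, 0.0688]
tcp_rot: [2.715, 1.581, -0.0]
wrist_force: [1.2, -0.0, 0.3]
width: -0.0
grip_force: 0.1
```

```bash
python3 st.py; python3 plan.py -.031 -.076 10
```

```text
7.45 pos [ 0.5803 -0.1252  0.0688] x yaw 1.055 z [ 0. -0. -1.] F [ 1.2  -0.01  0.25] w -0.00010429616558971256
now [ 0.5803 -0.1252  0.0688] 1.055 s lead s -0.0264 u 0.0002
-0.031 [-0.0046 -0.0002  0.0003] 0.021
-0.036 [-0.0096 -0.0004  0.0003] 0.042
-0.041 [-0.0146 -0.0006  0.0003] 0.063
-0.046 [-0.0196 -0.001   0.0003] 0.084
-0.051 [-0.0246 -0.0015  0.0003] 0.105
-0.056 [-0.0295 -0.0021  0.0003] 0.126
-0.061 [-0.0345 -0.0027  0.0003] 0.146
-0.066 [-0.0394 -0.0035  0.0003] 0.167
-0.071 [-0.0443 -0.0044  0.0003] 0.188
-0.076 [-0.0492 -0.0054  0.0003] 0.209
```

>>> {"method": "play_rows", "body": {"steps": [-0.005,-0.0002,0,0.02,-0.01,-0.0004,0,0.04,-0.015,-0.0006,0,0.06,-0.02,-0.001,0,0.08,-0.025,-0.0015,0,0.105,-0.03,-0.0021,0,0.126,-0.035,-0.0027,0,0.146,-0.04,-0.0035,0,0.167,-0.045,-0.0044,0,0.188,-0.05,-0.0054,0,0.209]}}

```text
time: 8.7
tool_pos: [0.5508, -0.166, 0.0687]
tcp_rot: [-2.865, -1.289, 0.0]
wrist_force: [-0.7, 0.5, 0.2]
width: -0.003
grip_force: 0.1
```

```bash
python3 st.py; python3 plan.py -.082 -.112 6
```

```text
8.7 pos [ 0.5508 -0.166   0.0687] x yaw 0.845 z [-0. -0. -1.] F [-0.69  0.46  0.17] w -0.0031404615032678595
now [ 0.5508 -0.166   0.0687] 0.845 s lead s -0.0768 u 0.0001
-0.082 [-0.0052 -0.0001  0.0002] 0.025
-0.088 [-0.0112 -0.0004  0.0002] 0.05
-0.094 [-0.0172 -0.0007  0.0002] 0.075
-0.1 [-0.0232 -0.0013  0.0002] 0.1
-0.106 [-0.0291 -0.0019  0.0002] 0.125
-0.112 [-0.0351 -0.0028  0.0002] 0.15
```

>>> {"method": "play_rows", "body": {"steps": [-0.005,0,0,0,-0.011,-0.0004,0,0,-0.017,-0.0007,0,0,-0.023,-0.0013,0,0,-0.029,-0.002,0,0,-0.035,-0.003,0,0,-0.04,-0.003,0,0,-0.045,-0.003,-0.03,0,-0.05,-0.003,-0.08,0,-0.05,-0.003,-0.12,0]}}

```text
time: 9.95
tool_pos: [0.5156, -0.2016, 0.1905]
tcp_rot: [2.864, 1.29, 0.001]
wrist_force: [1.1, -1.1, -0.2]
width: -0.002
grip_force: 0.0
```

>>> {"method": "play_rows", "body": {"steps": [-0.03,0,-0.03,0,-0.07,0,-0.06,0,-0.11,0,-0.06,0,-0.15,0,-0.06,0,-0.19,0,-0.06,0,-0.19,0,-0.06,0,-0.19,0,-0.06,0,-0.19,0,-0.06,0]}}

```text
time: 10.95
tool_pos: [0.3905, -0.3428, 0.2487]
tcp_rot: [-2.863, -1.292, -0.0]
wrist_force: [-0.1, -0.5, -0.1]
width: -0.002
grip_force: 0.0
```

```bash
python3 st.py
python3 - <<'E'
from workcell import bot
import cv2,numpy as np
c=bot.read_camera("side")["pixels"][100:240,190:400]
t=bot.read_camera("top")["pixels"][100:300,250:420];t=cv2.resize(t,None,fx=2.75,fy=2.75)
c=cv2.resize(c,None,fx=1.6,fy=1.6);o=np.zeros((550,t.shape[1]+c.shape[1],3),np.uint8)
o[:,:t.shape[1]]=t;o[:c.shape[0],t.shape[1]:]=c;print(o.shape)
cv2.imwrite("pics/end.png",cv2.convertScaleAbs(o,alpha=1.6))
E
```

```text
10.95 pos [ 0.3905 -0.3428  0.2487] x yaw 0.848 z [ 0.  0. -1.] F [-0.1  -0.52 -0.08] w -0.0016229867222271512
(550, 804, 3)
```

View pics/end.png

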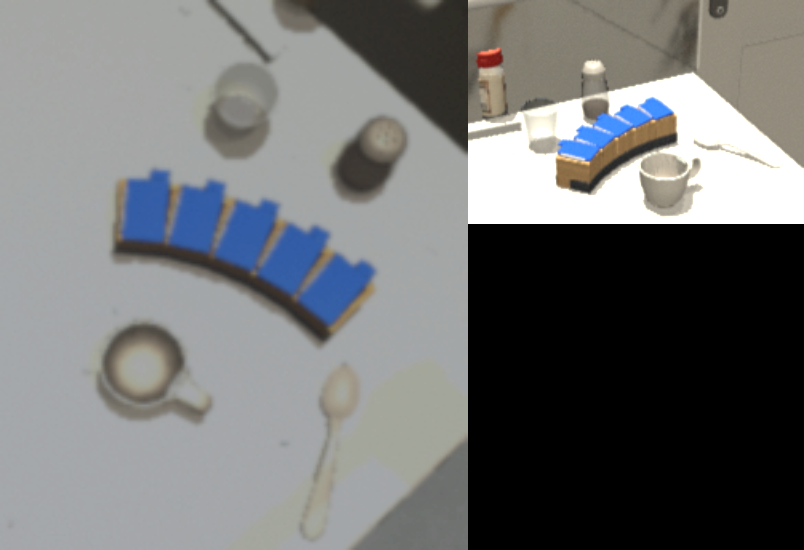

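All five lids lie flat (top view from crop (145,210) to (335,290)). The caddy, cup, glass, spoon and shaker look undisturbed, so I'm handing in.

```bash
python3 -c "
from workcell import bot
print(bot.finish_job())"
```

```text
the job is handed in; nothing more can be done
None
```

I closed all five lids in one stroke from left to right and handed the job in at about 11 s. In the final pictures the lids lie flat and the caddy and other items look unmoved; the hand-in returned no verdict.

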